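# Unlock the pizza slice marker and hold it lined up over the pizza

## Task

Swing the cam lever on the black dock fully open while the slice marker stays in the dock, then lift the marker by its bar grip and carry it level, high over the shakers and the can, to the pizza. Finish while holding it still just above the pizza, hub over the middle of the pan and the eye of its long arm straight over the locating pin, its underside a centimetre or two above the top of the pin and touching neither pin, pan nor pizza, so that the cook can check the cuts before it is pressed down. Do not disturb anything else on the counter, and do not put the marker down or let it go.

Things in the scene. Friction and masses are not known exactly. Their poses are not given: they have to be found in the camera images.
- slice_marker: Steel slice marker, loose, 0.26 to 0.5 kg, balanced near its hub: a flat ring 216 mm across, 8 mm high, with six spokes and a hub; a 10 mm wide arm runs along its +x to an eye (38 mm outside, 26 mm hole). Black bar grip over the hub. Origin: centre of the hub's underside, z up. It starts flat in the dock among stop pins whose tops are 36 mm above the counter: lift it straight up first.
- marker_grip (a point): Centre of the marker's black bar grip above the hub, 53 mm above the marker's underside. The bar is 76 mm long along the marker's x, 20 mm wide along its y and 26 mm high (40 to 66 mm above the underside), on a 16 mm stem.
- marker_eye (a point): Centre of the eye at the end of the marker's long arm, at the height of the marker's underside, 200 mm from the hub along the marker's +x.
- cam_lever (a joint): Cam lever on the dock, in rad. Near 0: its tongue lies 3 mm over the marker's ring and locks it down. It opens clockwise seen from above, stiffly (about 2 N at the knob), stays where it is left; the tongue is clear of the ring from 0.9 rad on, end stop at 1.35 rad.
- lever_knob (a point): Upright round black knob of the cam lever, 18 mm in diameter, its top 79 mm above the counter; this point lies on its axis, 59 mm above the counter (the flat lever's top is at 37 mm). It moves on a circle of 55 mm radius round lever_pivot.
- lever_pivot (a point): Axis of the cam lever (vertical), at the lever's underside, 29 mm above the counter; fixed on the dock.
- pizza_pan: Round pan with a baked pizza lying on the counter, loose, 351 mm across, 20 mm high; origin at the centre of its underside. The pin stop stands against its rim, on the side to which the pan's +x points.
- pin_stop: Small fixed steel block, 42 x 70 x 18 mm, on the counter against the pan's rim, carrying the upright locating pin; origin under the pin, its x axis points away from the pan's centre.
- pin_top (a point): Top of the locating pin (10 mm in diameter), 32 mm above the counter and 200 mm from the pan's centre.
- shaker_cheese: Glass shaker with steel cap, 73 mm wide, 119 mm high, one of the three things in a row between dock and pizza; origin at the centre of its underside. Leave alone.
- shaker_chili: Glass shaker with steel cap, 73 mm wide, 119 mm high, in the same row; origin at the centre of its underside. Leave alone.
- can: Drinks can, 66 mm wide, 115 mm high, in the same row; origin at the centre of its underside. Leave alone.
- dip_white: Lidded dip cup, 69 mm wide, 34 mm high, beyond the row; origin at the centre of its underside. Leave alone.
There are look-alikes about, which are no part of the job. What is shaped like the pin_stop but blue or orange is not meant.

How it is judged (in metres and radians):
On the way, in this order (a step that is already met when the one before it is completed fails the run):
1. the cam lever is swung open (beyond 1.0 rad) while the marker is still in the dock (value of joint cam_lever above 1 rad and distance of slice_marker from where it was at the start of the episode below 0.02 m), for 0.1 s.
2. the marker is held in the gripper, higher than the shakers (height (world z) of slice_marker above 0.12 m and contact force between slice_marker and the fingers above 0.5 N), for 0.1 s.
At the end, for the whole second after the job is handed in: Held still and level (0.08 rad) in the gripper, marker's underside 4 to 30 mm above the pin's top (eye 2 to 34 mm), hub within 10 mm of the pan's centre, eye within 8 mm of the pin sideways, touching neither pan, pizza nor pin; lever left open (beyond 1.0 rad) (contact force between slice_marker and the fingers above 0.5 N and z of slice_marker in the frame of pin_top between 0.004 and 0.03 m and z of marker_eye in the frame of pin_top between 0.002 and 0.034 m and horizontal distance between slice_marker and pizza_pan below 0.01 m and horizontal distance between marker_eye and pin_top below 0.008 m and angle between slice_marker's own z axis and vertical below 0.08 rad and linear speed of slice_marker below 0.02 m/s and contact force between slice_marker and pizza_pan below 0.05 N and contact force between slice_marker and pin_stop below 0.05 N and value of joint cam_lever above 1 rad); the arm keeps its last pose, push and grip.
It fails at once if the marker touches the pan, the pizza or the pin (contact force between slice_marker and pizza_pan above 0.3 N or contact force between slice_marker and pin_stop above 0.3 N).
It fails at once if the pizza pan is shifted by more than 10 mm (distance of pizza_pan from where it was at the start of the episode above 0.01 m).
It fails at once if a shaker, the can or the dip cup is shifted by more than 15 mm (distance of any of shaker_cheese, shaker_chili, can, dip_white from where it was at the start of the episode above 0.015 m).
It fails at once if the marker is tipped by more than 0.5 rad (angle between slice_marker's own z axis and vertical above 0.5 rad).
It also fails if it takes over 61 s, if anything falls off the work surface, if the arm or the gripper's body presses on something with over 40 N, if the wrist force passes 120 N, or if a joint passes its speed limit or range.

## Robot

A 6-joint arm with a two-finger parallel gripper is mounted at the origin on a cart in front of the work surface, level with it; the furniture and walls round the work are solid. World frame = base frame: x ahead of the robot, y to its left, z up, the work surface at z = 0. Lengths are in mm, angles in degrees, forces in N, time in s.
With the tool pointing down it reaches from about 250 to 850 mm from the base axis. Payload 12.5 kg.
Tool frame: the origin (TCP) lies on the centre line of the jaws, within the pads' length; the fingertips stand 25 mm ahead of it and the grasp point (between the pads) lies 6 mm ahead of it (arm.tcp_to_tips is the distance from the TCP to the fingertips, in mm); z points along the fingers, x is the direction in which the jaws open and shut, and the axes are right-handed (so a half turn about z gives the same grasp; the last joint's range is limited). The gripper opens to 93 mm and grips with 3 to 60 N. Pads are 15 mm wide; open, the fingers measure 128 mm over their backs; the gripper's body (75 mm by 188 mm) begins 65 mm behind the grasp point.
Start: joints at [-73.373, 20.094, 94.641, -0, 65.266, -4.847], TCP at [201.365, -511.797, 243.633] pointing down, gripper open.
Joint ranges: [-157.81, 157.81], [-45, 120.19], [0.68, 151.7], [-89.99, 269.99], [4.06, 180], [-164.3, 164.3]. Speed limits (degrees/s): [127.2, 127.2, 159.86, 180, 180, 180].

## Interface

Orientations are given as [roll, pitch, yaw] about the fixed x, y, z axes, in that order (R = Rz(yaw) Ry(pitch) Rx(roll)).
In Python, from cell import status, read_camera, ticket, arm gives the robot as it stands. The module is installed in compiled form; this text tells all that it offers.
- The arm moves only by the tool arm_command, never from a script. Its argument "moves" is a list of rows, each a list of 7 numbers: the shift along the tool's x, y, z in mm, then the turn, a rotation vector about the tool's x, y, z in rad, then the closure, from -1 (fully open) to 1 (shut). In form: [[x, y, z, ax, ay, az, jaw], ...]. A call has 1 to 5 rows; each row is the pose to reach, as a shift and turn from the pose commanded when the call began, along the tool's axes at that moment; what a row does not reach only later rows make up. A row lasts 1/10 s, in which the tool goes at most 50 mm and 8.59 degrees, less where a joint would pass 70% of its speed; a pose out of reach is approached as far as the arm can. A call with a gripper value outside its range is refused whole. The fingers move at their own pace and stop on an object; "force" is the grip in N (left out, the last holds). Time passes only in rows, so rows that repeat a pose let the fingers close. It gives the time, the measured TCP pose, the force and the opening at its end, in the units of the state.
- status.get_state(): the state, without advancing time (a new reading comes with each control period).
- read_camera(name): name is "scene" or "top" or "wrist"; returns a dict with "color" (480x640x3 uint8, red, green, blue), "intrinsics" (3x3 intrinsics, pixels), "cam_to_world" (4x4, takes a point from camera to world coordinates). Camera axes: x right, y down, z forward; pixel columns grow to the right and rows downward; lengths in mm; the calibration is good to about 2 mm. A picture is of the moment at which its call begins. There is no depth.
- ticket.hand_in(): hands the job in, once; it reports no verdict.
The state is a dict: "time": time; "joint_positions": joint angles; "qvel": joint speeds; "joint_torque": joint torques, N m; "eef_pos": TCP position; "tool_rot": TCP orientation; "contact_force": force on the tool from outside, world axes, zero at the start; "torque": the same for the moment, N m; "finger_gap": opening from 0.0 (shut) to 1.0 (fully open).
Only numpy, scipy, OpenCV 4.12 (cv2) and the standard library are available. Lean on these libraries where they do the work, as an engineer would, in place of code of your own. Each camera call takes 0.05 s, during which the arm holds its last target. There are 200 camera calls.

## Working session

There is one attempt and no reset: what is moved stays moved. The work goes in short steps, Python scripts to look and compute and a tool call to move; the robot and the scene stay as the last step left them, time stands still between calls to the robot, and variables do not carry over. Pictures are saved under pics/ and viewed, about 8 in all and at most 12, crops included, and the job is handed in when it is done.

Besides the shell and the picture viewer there is one more tool, called after "Request:" in YAML: its name, and indented under it one key for each argument. arm_command: Moves the arm, as the interface text tells. Its arguments: {"type":"object","properties":{"moves":{"type":"array"},"force":{"type":"number"}},"required":["moves"]}

```bash
mkdir -p pics; cat > h.py <<'E'
import numpy as np, cv2
from cell import status, read_camera, ticket, arm
def snap(name,fn):
    d=read_camera(name); cv2.imwrite('pics/'+fn+'.png',d['color'][:,:,::-1]); np.savez('pics/'+fn+'.npz',K=d['intrinsics'],T=d['cam_to_world']); return d
def px2w(fn,u,v,z):
    c=np.load('pics/'+fn+'.npz'); T=c['T']; r=T[:3,:3]@np.linalg.solve(c['K'],[u,v,1.]); o=T[:3,3]
    return o+r*(z-o[2])/r[2]
def w2px(fn,p):
    c=np.load('pics/'+fn+'.npz'); T=c['T']; q=c['K']@(T[:3,:3].T@(np.array(p,float)-T[:3,3])); return q[:2]/q[2]
E
python3 - <<'E'
from h import *
for n in('top','scene','wrist'):
    d=snap(n,n+'0'); print(n,d['intrinsics'].round(1).tolist(),d['cam_to_world'].round(3).tolist())
s=status.get_state(); print(s, arm.tcp_to_tips)
E
```

```text
top [[456.7, 0.0, 312.5], [0.0, 456.7, 234.1], [0.0, 0.0, 1.0]] [[0.264, -0.891, 0.37, 177.71], [-0.965, -0.241, 0.108, -179.311], [-0.007, -0.385, -0.923, 1137.526], [0.0, 0.0, 0.0, 1.0]]
scene [[498.4, 0.0, 318.9], [0.0, 498.4, 244.3], [0.0, 0.0, 1.0]] [[-0.605, -0.391, 0.693, -462.569], [-0.796, 0.321, -0.514, 711.417], [-0.022, -0.863, -0.505, 848.679], [0.0, 0.0, 0.0, 1.0]]
wrist [[340.5, 0.0, 323.2], [0.0, 340.5, 239.9], [0.0, 0.0, 1.0]] [[0.365, -0.901, -0.234, 265.924], [-0.931, -0.354, -0.09, -486.272], [-0.002, 0.25, -0.968, 384.025], [0.0, 0.0, 0.0, 1.0]]
{'time': 0.15, 'joint_positions': array([-7.33735241e+01,  2.01193341e+01,  9.46674845e+01,  8.93832860e-04,
        6.52637818e+01, -4.84720029e+00]), 'qvel': array([ 0.01269571, -0.07289403, -0.07745278,  0.04200676,  0.0932477 ,
       -0.02225447]), 'joint_torque': array([ 7.56016179e-04, -4.97461760e+01, -2.85343891e+01,  6.99132867e-02,
        2.46503006e-02, -5.99296118e-05]), 'eef_pos': array([ 201.30215536, -511.59133238,  243.21203578]), 'tool_rot': array([-1.79994916e+02,  5.03508364e-02, -6.85266960e+01]), 'contact_force': array([0.9172017 , 0.13520884, 0.22653564]), 'torque': array([0.02386734, 0.00364217, 0.02818691]), 'finger_gap': 0.9982466709677176} 25.0
```

View pics/top0.png

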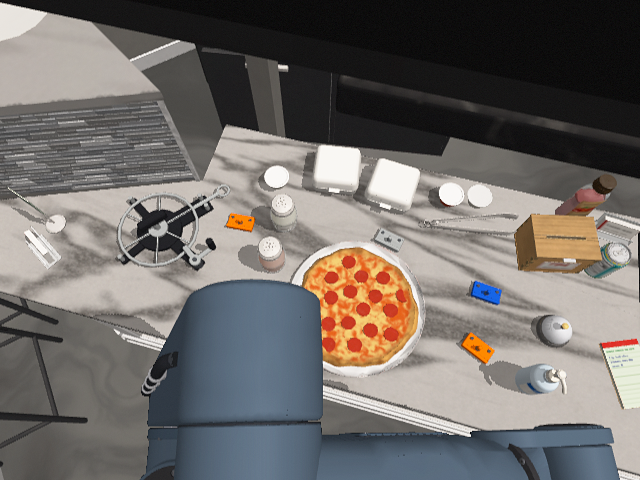

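View pics/scene0.png

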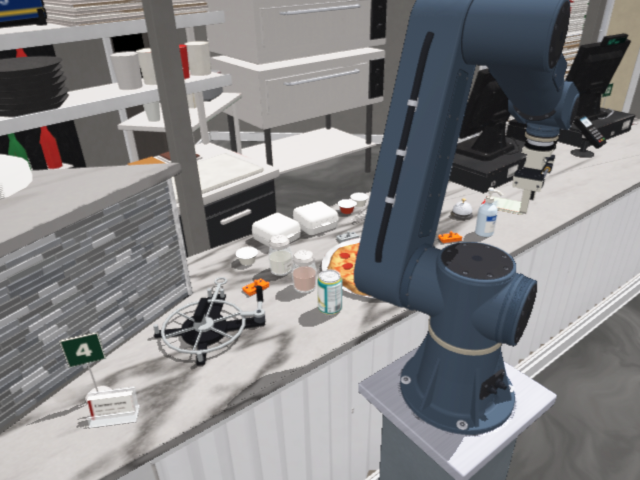

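The top view shows the dock and marker around (159,230), the eye near (222,190) and the lever knob near (211,244). The silver pin stop is near (389,240) and the pan is centred near (360,308). I'll zoom in on both.

```bash
python3 - <<'E'
from h import *
im=cv2.imread('pics/top0.png')
a=cv2.resize(im[165:285,100:250],None,fx=4,fy=4,interpolation=cv2.INTER_CUBIC)
cv2.imwrite('pics/dock0.png',a)
for n,u,v,z in(('hub',159,230,20),('eye',222,190,20),('knob',211,244,79),('pan',360,308,20),('pin',389,238,32)):
    p=px2w('top0',u,v,z); print(n,p.round(),np.hypot(*p[:2]).round())
E
```

```text
hub [530. 350.  20.] 635.0
eye [687. 228.  20.] 724.0
knob [510. 182.  79.] 541.0
pan [ 464. -215.   20.] 512.0
pin [ 662. -246.   32.] 706.0
```

View pics/dock0.png

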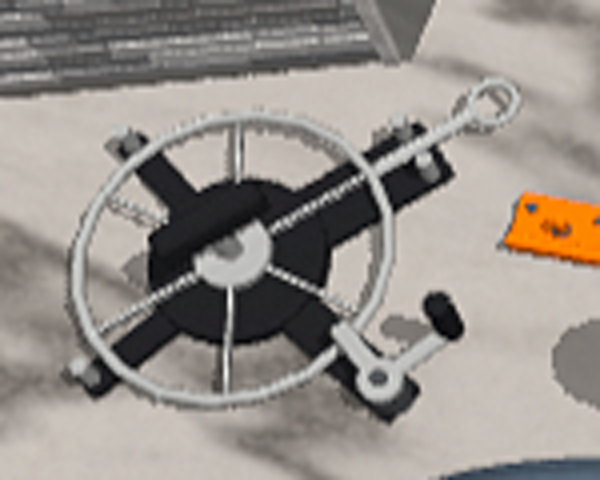

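```bash
python3 - <<'E'
from h import *
q={}
for n,u,v,z in(('ring',158,229.5,22),('eye',223,191,22),('pivot',195,259.5,40),('knob',209,240,79),('pan',360,308,20),('pin',389,238,32),('cheese?',270,241,119),('chili?',284,200,119)):
    p=q[n]=px2w('top0',u,v,z); print(n,p.round(),np.hypot(*p[:2]).round())
def d(a,b):
    v=(q[b]-q[a])[:2]; print(a,b,np.hypot(*v).round(1),np.degrees(np.arctan2(v[1],v[0])).round(1))
d('ring','eye');d('pivot','knob');d('pan','pin')
E
```

```text
ring [530. 352.  22.] 636.0
eye [684. 223.  22.] 720.0
pivot [471. 220.  40.] 520.0
knob [519. 190.  79.] 552.0
pan [ 464. -215.   20.] 512.0
pin [ 662. -246.   32.] 706.0
cheese? [542.  34. 119.] 543.0
chili? [656.  33. 119.] 657.0
ring eye 201.0 -39.8
pivot knob 55.7 -32.0
pan pin 200.0 -8.9
```

Request:
arm_command:
  moves:
    - [0,0,-45,0,0,0,-1]
    - [0,0,-90,0,0,0,-1]
    - [-36,-34,-90,0,0,0,-1]
    - [-72,-68,-90,0,0,0,-1]
    - [-108,-102,-90,0,0,0,-1]

```text
time: 0.65
eef_pos: [256.9, -372.3, 333.5]
tool_rot: [-180.0, 0.0, -68.6]
contact_force: [0.6, 0.5, -0.3]
finger_gap: 1.0
```

Request:
arm_command:
  moves:
    - [-36,-34,0,0,0,0,-1]
    - [-72,-68,0,0,0,0,-1]
    - [-108,-102,0,0,0,0,-1]
    - [-144,-136,0,0,0,0,-1]
    - [-180,-170,0,0,0,0,-1]

```text
time: 1.15
eef_pos: [349.2, -142.3, 333.7]
tool_rot: [-180.0, -0.0, -68.6]
contact_force: [0.2, -0.9, 0.0]
finger_gap: 0.999
```

Request:
arm_command:
  moves:
    - [-36,-34,0,0,0,0,-1]
    - [-72,-68,0,0,0,0,-1]
    - [-108,-102,0,0,0,0,-1]
    - [-144,-136,0,0,0,0,-1]
    - [-180,-170,0,0,0,-0.14,-1]

```text
time: 1.65
eef_pos: [441.6, 87.8, 333.7]
tool_rot: [-180.0, -0.0, -60.4]
contact_force: [2.0, -0.9, -0.1]
finger_gap: 0.998
```

```bash
cat >> h.py <<'E'
from scipy.spatial.transform import Rotation as Ro
def go(x,y,z,yaw,src=None):
    s=status.get_state(); R=Ro.from_euler('xyz',s['tool_rot'],degrees=True); p=s['eef_pos']
    t=Ro.from_euler('xyz',[180,0,yaw],degrees=True)
    print('t',round(s['time'],2),'pos',p.round(1),'rot',s['tool_rot'].round(1),'gap',round(s['finger_gap']*93,1),'F',s['contact_force'].round(1),'q',s['joint_positions'].round(0))
    print('shift',R.inv().apply(np.array([x,y,z])-p).round(1),'rv',(R.inv()*t).as_rotvec().round(3))
E
python3 - <<'E'
from h import *
go(495,225,330,52)
E
```

```text
t 1.65 pos [441.6  87.8 333.7] rot [-180.    -0.   -60.4] gap 92.8 F [ 2.  -0.9 -0.1] q [  5.   4. 101.  -0.  74.  66.]
shift [ -93.  -114.2    3.7] rv [ 0.    -0.    -1.963]
```

Request:
arm_command:
  moves:
    - [-31,-38,0,0,0,-0.14,-1]
    - [-62,-76,0,0,0,-0.28,-1]
    - [-93,-114,0,0,0,-0.42,-1]
    - [-93,-114,0,0,0,-0.56,-1]
    - [-93,-114,0,0,0,-0.7,-1]

```text
time: 2.15
eef_pos: [494.7, 223.9, 332.8]
tool_rot: [179.9, 0.1, -19.9]
contact_force: [-0.7, -0.8, -0.6]
finger_gap: 1.0
```

Request:
arm_command:
  moves:
    - [0,0,0,0,0,-0.14,-1]
    - [0,0,0,0,0,-0.28,-1]
    - [0,0,0,0,0,-0.42,-1]
    - [0,0,0,0,0,-0.56,-1]
    - [0,0,0,0,0,-0.7,-1]

```text
time: 2.65
eef_pos: [494.7, 222.6, 333.4]
tool_rot: [-180.0, 0.0, 20.0]
contact_force: [-0.6, 0.9, 0.2]
finger_gap: 1.001
```

Request:
arm_command:
  moves:
    - [0,0,0,0,0,-0.14,-1]
    - [0,0,0,0,0,-0.28,-1]
    - [0,0,0,0,0,-0.42,-1]
    - [0,0,0,0,0,-0.56,-1]
    - [0,0,0,0,0,-0.56,-1]

```text
time: 3.15
eef_pos: [494.7, 222.6, 333.4]
tool_rot: [-180.0, 0.0, 51.9]
contact_force: [0.1, 1.4, -0.2]
finger_gap: 1.001
```

```bash
python3 - <<'E'
from h import *
snap('top','top1');snap('wrist','wrist1')
go(519,190,150,58)
im=cv2.imread('pics/top1.png')
cv2.imwrite('pics/pan1.png',cv2.resize(im[200:400,260:460],None,fx=3,fy=3,interpolation=cv2.INTER_CUBIC))
E
```

```text
t 3.25 pos [494.7 222.6 333.5] rot [-180.     0.    51.6] gap 92.7 F [-0.3  0.7 -0.4] q [ 19.  15.  89.   0.  76. -32.]
shift [-10.4  39.3 183.5] rv [-0.     0.    -0.112]
```

View pics/wrist1.png

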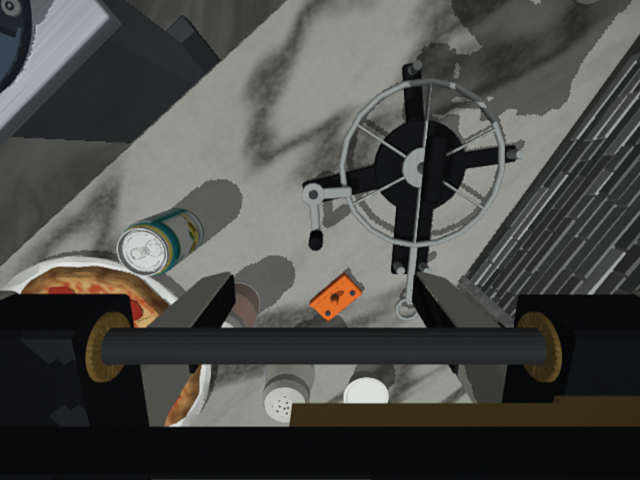

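View pics/pan1.png

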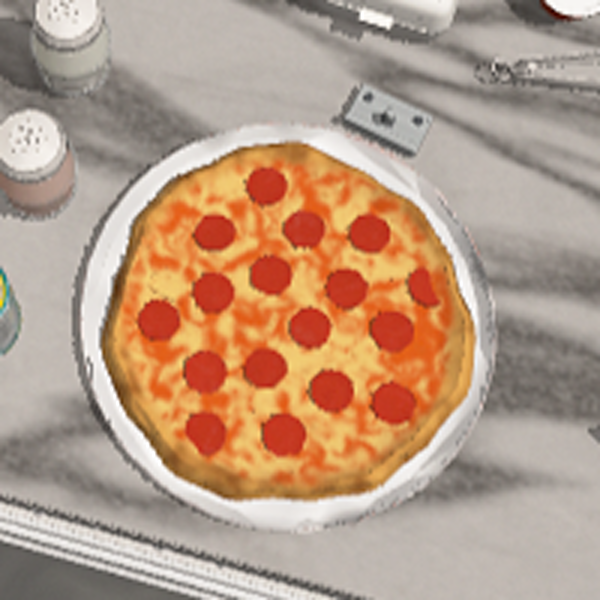

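Wrist view: knob top (316,236), pivot (313,193), hub about (418,168), eye (406,308), can top (143,252). In the pan crop the rim spans x 75–495 and y 125–532, and the pin is near (386,117).

```bash
cat > m.py <<'E'
from h import *
q={}
for f,n,u,v,z in(('wrist1','ring',422.5,163,26),('wrist1','eye',406,308,22),('wrist1','pivot',313,193,40),('wrist1','knob',316,234,79),('wrist1','knobbase',316,245,45),('wrist1','can',142,252,115),('top1','pan',260+285/3,200+328/3,15),('top1','pin',388.7,238,32)):
    p=q[n]=px2w(f,u,v,z); print(n,p.round(),np.hypot(*p[:2]).round())
def d(a,b):
    v=(q[b]-q[a])[:2]; print(a,b,np.hypot(*v).round(1),np.degrees(np.arctan2(v[1],v[0])).round(1))
d('ring','eye');d('pivot','knob');d('pan','pin')
E
python3 m.py
```

```text
ring [531. 357.  26.] 640.0
eye [686. 224.  22.] 722.0
pivot [472. 224.  40.] 523.0
knob [510. 200.  79.] 547.0
knobbase [527. 185.  45.] 559.0
can [400.  43. 115.] 403.0
pan [ 459. -204.   15.] 502.0
pin [ 662. -245.   32.] 706.0
ring eye 204.9 -40.6
pivot knob 44.5 -32.8
pan pin 206.8 -11.5
```

```bash
sed -i "s/316,234,79/316,241,79/; s/316,245,45/315,231,40/" m.py; python3 m.py; python3 - <<'E'
from h import *
for f in('wrist1','top1'):
  for P in([471.5,222,37],[518.5,193,79],[518.5,193,37]): print(f,w2px(f,P).round(1))
go(518,193,150,57)
E
```

```text
ring [531. 357.  26.] 640.0
eye [686. 224.  22.] 722.0
pivot [472. 224.  40.] 523.0
knob [516. 195.  79.] 552.0
knobbase [512. 195.  40.] 548.0
can [400.  43. 115.] 403.0
pan [ 459. -204.   15.] 502.0
pin [ 662. -245.   32.] 706.0
ring eye 204.9 -40.6
pivot knob 53.1 -33.8
pan pin 206.8 -11.5
wrist1 [311.4 193.4]
wrist1 [316.1 243.2]
wrist1 [316.7 235. ]
top1 [194.4 259.6]
top1 [207.9 239.8]
top1 [211.4 245.8]
t 3.25 pos [494.7 222.6 333.5] rot [-180.     0.    51.6] gap 92.7 F [-0.3  0.7 -0.4] q [ 19.  15.  89.   0.  76. -32.]
shift [ -8.7  36.7 183.5] rv [-0.     0.    -0.095]
```

Request:
arm_command:
  moves:
    - [-9,37,46,0,0,-0.095,0.1]
    - [-9,37,92,0,0,-0.095,0.1]
    - [-9,37,138,0,0,-0.095,0.1]
    - [-9,37,184,0,0,-0.095,0.1]
    - [-9,37,184,0,0,-0.095,0.1]

```text
time: 3.75
eef_pos: [515.4, 191.7, 144.6]
tool_rot: [-179.6, 0.4, 57.0]
contact_force: [0.6, 0.3, 0.6]
finger_gap: 0.62
```

```bash
python3 - <<'E'
from h import *
snap('wrist','wrist2')
go(518,193,70,57)
E
```

```text
t 3.8 pos [517.3 192.3 148.3] rot [-179.8    0.2   57.1] gap 53.4 F [ 1.2 -0.   1.4] q [ 16.  27.  99.   0.  54. -42.]
shift [ 1.2  0.5 78.3] rv [-0.003  0.004  0.002]
```

View pics/wrist2.png

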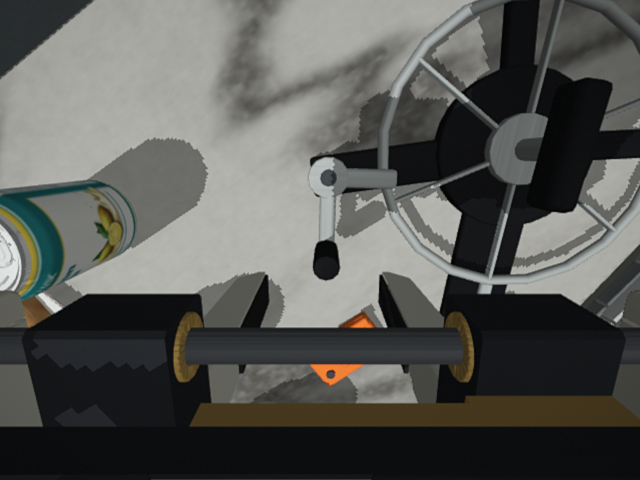

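```bash
python3 - <<'E'
from h import *
print(px2w('wrist2',326,271,79),px2w('wrist2',327,178,40),px2w('wrist2',325,246,45), w2px('wrist2',[518,193,79]))
go(518,193,70,57)
E
```

```text
[520.09571682 190.57332963  79.        ] [473.28913298 221.74944812  40.        ] [513.47320724 194.01884451  45.        ] [327.40643966 266.43529957]
t 3.8 pos [517.3 192.3 148.3] rot [-179.8    0.2   57.1] gap 53.4 F [ 1.2 -0.   1.4] q [ 16.  27.  99.   0.  54. -42.]
shift [ 1.2  0.5 78.3] rv [-0.003  0.004  0.002]
```

Request:
arm_command:
  moves:
    - [0,0,30,0,0,0,0.1]
    - [0,0,60,0,0,0,0.1]
    - [0,0,78,0,0,0,0.1]
    - [0,0,78,0,0,0,0.3]
    - [0,0,78,0,0,0,0.3]

```text
time: 4.3
eef_pos: [519.7, 193.1, 74.1]
tool_rot: [179.9, -0.1, 57.2]
contact_force: [0.6, -0.2, 0.3]
finger_gap: 0.36
```

Request:
arm_command:
  moves:
    - [-7.7,-0.5,0,0,0,0.14,0.3]
    - [-15.2,-2.1,0,0,0,0.28,0.3]
    - [-22.4,-4.8,0,0,0,0.42,0.3]
    - [-29.2,-8.4,0,0,0,0.56,0.3]
    - [-35.4,-12.9,0,0,0,0.7,0.3]

```text
time: 4.8
eef_pos: [490.1, 170.1, 74.3]
tool_rot: [180.0, -0.3, 16.8]
contact_force: [3.2, 0.6, -1.6]
finger_gap: 0.352
```

Request:
arm_command:
  moves:
    - [-7.7,-0.5,0,0,0,0.14,0.3]
    - [-15.2,-2.1,0,0,0,0.28,0.3]
    - [-22.4,-4.8,0,0,0,0.42,0.3]
    - [-29.2,-8.4,0,0,0,0.56,0.3]
    - [-33.7,-11.6,0,0,0,0.66,0.3]

```text
time: 5.3
eef_pos: [454.3, 171.3, 74.3]
tool_rot: [-179.9, -0.2, -21.0]
contact_force: [4.7, -4.0, 0.7]
finger_gap: 0.347
```

```bash
python3 - <<'E'
from h import *
s=status.get_state(); p=s['eef_pos']; print(p.round(1),s['tool_rot'].round(1),s['contact_force'].round(2),s['finger_gap']*93)
v=p[:2]-[472,222]; print(np.hypot(*v),np.degrees(np.arctan2(v[1],v[0])))
snap('wrist','wrist3')
E
```

```text
[454.3 171.3  74.3] [-179.9   -0.2  -21. ] [ 4.71 -3.99  0.68] 32.28906520324284
53.70289892014006 -109.27569515874295
```

View pics/wrist3.png

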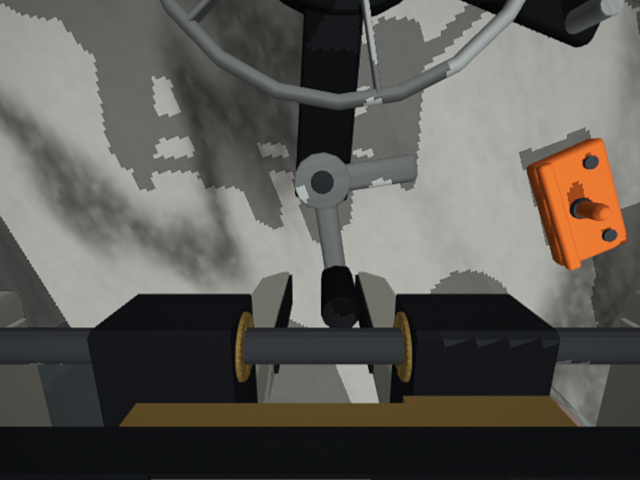

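The knob followed and the tongue is clear of the ring; I estimate the lever at about 1.23 rad. I'll nudge it a bit further, back off and go up.

Request:
arm_command:
  moves:
    - [-4,-1.5,0,0,0,0,0.3]
    - [-4,-1.5,0,0,0,0,0.3]
    - [0,0,0,0,0,0,0.1]
    - [3,0,0,0,0,0,0.1]
    - [3,0,0,0,0,0,0]

```text
time: 5.85
eef_pos: [456.5, 170.2, 72.9]
tool_rot: [-179.9, -0.1, -20.7]
contact_force: [-0.7, 0.1, 0.2]
finger_gap: 0.483
```

Request:
arm_command:
  moves:
    - [0,0,-40,0,0,0,0]
    - [0,0,-85,0,0,0,-1]
    - [0,0,-130,0,0,-0.14,-1]
    - [0,0,-176,0,0,-0.28,-1]
    - [0,0,-176,0,0,-0.42,-1]

```text
time: 6.35
eef_pos: [457.4, 170.9, 254.0]
tool_rot: [-179.9, -0.6, 3.7]
contact_force: [0.1, -0.3, -1.6]
finger_gap: 0.794
```

```bash
python3 - <<'E'
from h import *
go(530,353,250,50)
E
```

```text
t 6.35 pos [457.4 170.9 254. ] rot [-179.9   -0.6    3.7] gap 73.8 F [ 0.1 -0.3 -1.6] q [ 15.  13. 103.   0.  64.  11.]
shift [  84.2 -177.     5.2] rv [ 0.002 -0.01  -0.808]
```

Request:
arm_command:
  moves:
    - [20,-44,0,0,0,-0.14,-1]
    - [40,-88,0,0,0,-0.28,-1]
    - [60,-132,0,0,0,-0.42,-1]
    - [84,-177,0,0,0,-0.56,-1]
    - [84,-177,0,0,0,-0.7,-1]

```text
time: 6.85
eef_pos: [529.4, 356.1, 247.2]
tool_rot: [-180.0, -0.0, 44.0]
contact_force: [-0.3, 0.0, -0.6]
finger_gap: 0.998
```

Request:
arm_command:
  moves:
    - [0,0,0,0,0,-0.108,-1]
    - [0,0,0,0,0,-0.108,-1]

```text
time: 7.05
eef_pos: [528.5, 352.2, 247.8]
tool_rot: [-180.0, 0.0, 49.8]
contact_force: [0.4, -0.3, -0.5]
finger_gap: 0.998
```

```bash
python3 - <<'E'
from h import *
snap('wrist','wrist4');snap('top','top4')
go(530,353,100,50)
for P in([530,353,83],[530,353,18],[684,224,22],[472,222,40]): print(w2px('wrist4',P))
E
```

```text
t 7.15 pos [528.7 351.7 248. ] rot [-180.    -0.    49.5] gap 92.9 F [0.  0.6 0.8] q [ 29.  29.  81.   0.  70. -20.]
shift [  1.8   0.2 148. ] rv [-0.    -0.    -0.009]
[324.661926   230.15696023]
[324.42261909 217.13883939]
[325.1697848  377.21541765]
[196.27642404 258.04013305]
```

View pics/wrist4.png

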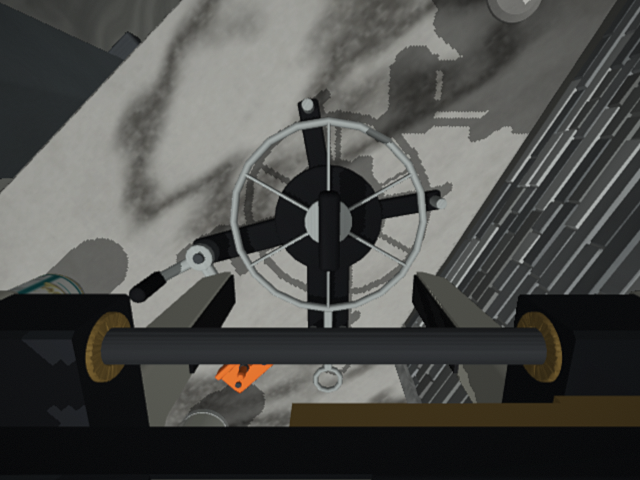

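```bash
python3 - <<'E'
from h import *
a=px2w('wrist4',329.3,231.5,84); b=px2w('wrist4',327.7,379,22); h=px2w('wrist4',328,218.5,18); k=px2w('wrist4',143,290,79); pv=px2w('wrist4',200,258,40)
r=px2w('wrist4',329,214,24)
print(a,h,r,b,np.hypot(*(b-a)[:2]),np.degrees(np.arctan2(*(b-a)[1::-1])))
print(k,pv,np.hypot(*(k-pv)[:2]),np.degrees(np.arctan2(*(k-pv)[1::-1])))
m=(a+r)/2
go(a[0],a[1],75,50)
E
```

```text
[533.54239563 355.57762956  84.        ] [533.72560895 355.03347182  18.        ] [529.69914911 359.73074078  24.        ] [687.98423881 224.75103681  22.        ] 202.40523781191348 -40.267699286530174
[461.8223495  178.43753901  79.        ] [474.54870438 225.07905944  40.        ] 48.34657729718833 -105.26191042619203
t 7.15 pos [528.7 351.7 248. ] rot [-180.    -0.    49.5] gap 92.9 F [0.  0.6 0.8] q [ 29.  29.  81.   0.  70. -20.]
shift [  6.1   1.2 173. ] rv [-0.    -0.    -0.009]
```

Request:
arm_command:
  moves:
    - [6,1,45,0,0,-0.007,-1]
    - [6,1,90,0,0,-0.007,-1]
    - [6,1,135,0,0,-0.007,-0.5]
    - [6,1,172,0,0,-0.007,-0.4]
    - [6,1,172,0,0,-0.007,-0.3]

```text
time: 7.65
eef_pos: [531.2, 354.0, 71.4]
tool_rot: [-179.8, 0.4, 49.9]
contact_force: [-0.3, -0.1, 0.2]
finger_gap: 0.789
```

Request:
arm_command:
  moves:
    - [0,0,0,0,0,0,0.2]
    - [0,0,0,0,0,0,0.5]
    - [0,0,0,0,0,0,1]
    - [0,0,0,0,0,0,1]
    - [0,0,0,0,0,0,1]
  force: 40

```text
time: 8.15
eef_pos: [533.8, 355.7, 76.5]
tool_rot: [180.0, -0.1, 50.1]
contact_force: [-1.0, 0.7, 0.1]
finger_gap: 0.357
```

```bash
python3 - <<'E'
from h import *
go(533,355,76,50)
snap('wrist','wrist5')
E
```

```text
t 8.15 pos [533.8 355.7  76.5] rot [ 1.80e+02 -1.00e-01  5.01e+01] gap 33.2 F [-1.   0.7  0.1] q [ 30.  41.  87.   0.  52. -21.]
shift [-1.1 -0.2  0.5] rv [ 0.    -0.001  0.001]
```

View pics/wrist5.png

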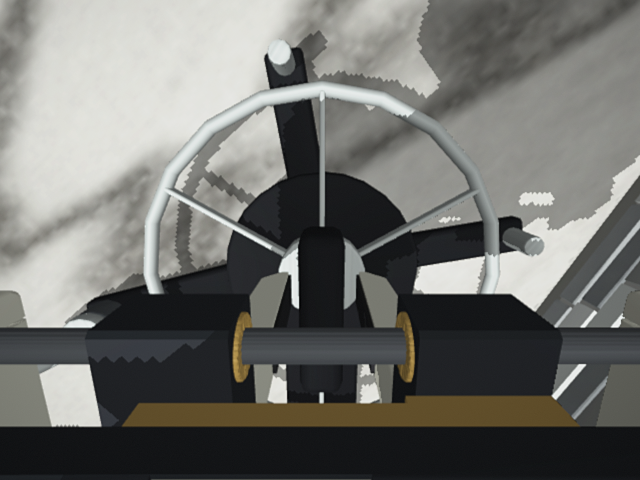

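The bar sits centred between the jaws, so I'll close and lift straight up.

Request:
arm_command:
  moves:
    - [0,0,0,0,0,0,1]
    - [0,0,0,0,0,0,1]
    - [0,0,0,0,0,0,1]
    - [0,0,-10,0,0,0,1]
    - [0,0,-20,0,0,0,1]
  force: 50

```text
time: 8.7
eef_pos: [533.3, 355.4, 95.9]
tool_rot: [-180.0, 0.0, 50.1]
contact_force: [-0.1, 0.8, -2.1]
finger_gap: 0.215
```

Request:
arm_command:
  moves:
    - [0,0,-20,0,0,0,1]
    - [0,0,-50,0,0,0,1]
    - [0,0,-90,0,0,0,1]
    - [0,0,-130,0,0,0,1]
    - [0,0,-160,0,0,0,1]

```text
time: 9.2
eef_pos: [533.7, 355.7, 259.2]
tool_rot: [179.9, -0.2, 50.1]
contact_force: [1.0, -0.6, -4.0]
finger_gap: 0.214
```

Request:
arm_command:
  moves:
    - [0,0,0,0,0,0,1]
    - [0,0,0,0,0,0,1]

```text
time: 9.4
eef_pos: [533.3, 355.4, 255.4]
tool_rot: [-180.0, -0.0, 50.1]
contact_force: [-0.5, -0.1, -3.6]
finger_gap: 0.208
```

```bash
python3 - <<'E'
from h import *
go(462,-209,256,80.5)
snap('wrist','wrist6'); d=snap('top','top6'); 
a=cv2.imread('pics/wrist6.png'); b=cv2.imread('pics/top6.png')
b=cv2.resize(b[110:350,80:480],None,fx=2,fy=2,interpolation=cv2.INTER_CUBIC)
cv2.imwrite('pics/lift6.png',cv2.resize(np.vstack([cv2.resize(a[:420],(800,525)),b]),(0,0),fx=.59,fy=.59))
E
```

```text
t 9.4 pos [533.3 355.4 255.4] rot [-180.    -0.    50.1] gap 19.4 F [-0.5 -0.1 -3.6] q [ 30.  29.  79.   0.  72. -21.]
shift [-478.6  307.5   -0.6] rv [ 0.    -0.    -0.531]
```

View pics/lift6.png

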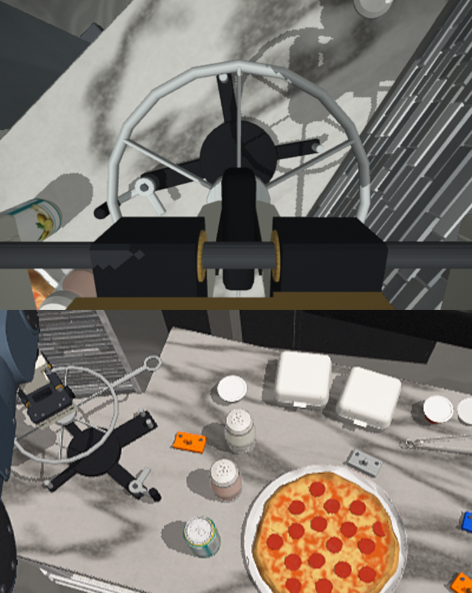

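```bash
cat > fit.py <<'E'
from h import *
from scipy.optimize import differential_evolution as DE
from scipy.ndimage import map_coordinates as mc
def proj(f,P):
    c=np.load('pics/'+f+'.npz');T=c['T'];q=(np.asarray(P)-T[:3,3])@T[:3,:3]@c['K'].T;return q[:,:2]/q[:,2:]
def circ(c,r,z,n=240):
    t=np.linspace(0,2*np.pi,n,endpoint=False);return np.c_[c[0]+r*np.cos(t),c[1]+r*np.sin(t),np.full(n,z)]
def fitc(f,c0,r0,z,dr=3,dc=15,mask=None):
    g=cv2.GaussianBlur(cv2.imread('pics/%s.png'%f),(0,0),1).astype(float)
    def s(p):
        a=proj(f,circ(p,p[2]-2.5,z));b=proj(f,circ(p,p[2]+2.5,z))
        d=sum(abs(mc(g[...,k],a[:,::-1].T,order=1)-mc(g[...,k],b[:,::-1].T,order=1)) for k in range(3))
        return -np.minimum(d,60).mean()
    r=DE(s,[(c0[0]-dc,c0[0]+dc),(c0[1]-dc,c0[1]+dc),(r0-dr,r0+dr)],seed=1,tol=1e-6);return r.x,r.fun
E
python3 - <<'E'
from fit import *
for f in('top6','top1'):
    for z in(20,):print(f,z,fitc(f,(462,-209),175.5,z,2.5))
x,_=fitc('top6',(462,-209),175.5,20,2.5)
im=cv2.imread('pics/top6.png'); S=4
def crop(x0,y0,w,h,curves):
    a=cv2.resize(im[y0:y0+h,x0:x0+w],None,fx=S,fy=S,interpolation=cv2.INTER_CUBIC)
    for P in curves:
        for u,v in (proj('top6',P)-[x0,y0]+.5)*S-.5: 
            if 0<=u<w*S and 0<=v<h*S: a[int(v),int(u)]=(255,0,255)
    return a
A=crop(290,225,130,140,[circ(x[:2],x[2],20,600)])
h=np.array([533.4,355.4]); e=h+200*np.array([np.cos(np.radians(-39.9)),np.sin(np.radians(-39.9))])
B=crop(170,130,70,70,[circ(e,19,206),circ(e,13,206),circ(h,108,206,600)])
B2=crop(365,215,70,70,[])
cv2.imwrite('pics/chk.png',np.hstack([A,np.vstack([B,B2])]))
print(e,w2px('top6',[*e,206]))
E
```

```text
top6 20 (array([ 469.33230226, -202.15401375,  173.        ]), np.float64(-49.54988367692015))
top1 20 (array([ 469.70807326, -201.97605409,  173.00000438]), np.float64(-49.78850093157885))
[686.83303036 227.11007369] [207.42397475 153.4157132 ]
```

View pics/chk.png

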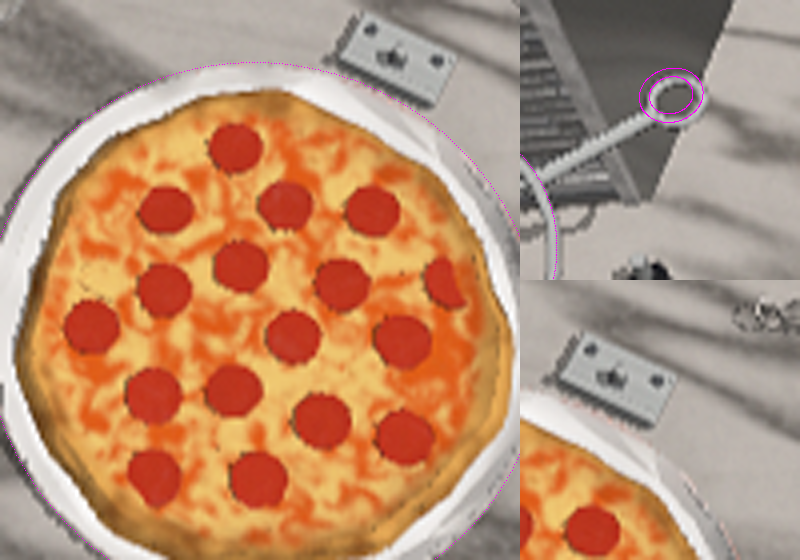

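The fitted circle hugs the pan rim. The pin top is near (388.2,237.5) full-resolution, and the real eye sits about 1 px right of my overlay.

```bash
python3 - <<'E'
from fit import *
for r,z in((175.5,20),(175.5,15),(175.5,10),(174,18)): print(r,z,fitc('top6',(465,-205),r,z,.01))
for n,u,v,z in(('pin',388.2,237.5,32),('blk',389,239.5,18),('c1',380,227.5,18),('c2',404.5,238.3,18),('c3',397.5,251.8,18),('c4',373.8,240.8,18)): print(n,px2w('top6',u,v,z).round(1))
# white-ish pixel mask fit of pin stop block
im=cv2.imread('pics/top6.png')
# eye: sub-pixel fit of ring r=16 band brightness (two edges)
for f in ['top6']:
  for z in (202,206): print('eye',fitc(f,(687,226),19,z,.5,10),fitc(f,(687,226),13,z,.5,10),'ring',fitc(f,(533,355),108,z,.5,12))
E
```

```text
175.5 20 (array([ 465.75618427, -199.09311068,  175.49      ]), np.float64(-43.13739773735117))
175.5 15 (array([ 471.60113973, -202.64111333,  175.49000003]), np.float64(-44.383581761934416))
175.5 10 (array([ 472.35400685, -202.16725627,  175.4900039 ]), np.float64(-47.394857407540606))
174 18 (array([ 470.11673062, -201.79306711,  173.99      ]), np.float64(-48.196424964770564))
pin [ 662.8 -243.6   32. ]
blk [ 663.9 -247.6   18. ]
c1 [ 691.6 -217.4   18. ]
c2 [ 678.  -286.4   18. ]
c3 [ 635.7 -275.9   18. ]
c4 [ 649.8 -209.7   18. ]
eye (array([687.90597345, 228.29903192,  18.50000001]), np.float64(-51.54903164163026)) (array([687.2184463 , 223.61996423,  12.72158874]), np.float64(-60.0)) ring (array([535.54348742, 351.69252803, 107.5       ]), np.float64(-45.60581781335752))
eye (array([685.73900111, 226.57901245,  18.5       ]), np.float64(-50.96092319092462)) (array([684.48708863, 223.05516499,  12.95568036]), np.float64(-60.0)) ring (array([533.78843307, 350.27738741, 107.5       ]), np.float64(-44.74509570819358))
```

Request:
arm_command:
  moves:
    - [-15,10,0,0,0,0,1]
    - [-39,25,0,0,0,0,1]
    - [-63,41,0,0,0,0,1]
    - [-87,57,0,0,0,0,1]
    - [-111,73,0,0,0,0,1]

```text
time: 10.0
eef_pos: [517.4, 222.3, 253.9]
tool_rot: [-179.9, 0.1, 50.1]
contact_force: [1.0, -0.1, -2.8]
finger_gap: 0.213
```

Request:
arm_command:
  moves:
    - [-24,16,0,0,0,0,1]
    - [-48,31,0,0,0,0,1]
    - [-72,47,0,0,0,0,1]
    - [-96,62,0,0,0,0,1]
    - [-120,78,0,0,0,0,1]

```text
time: 10.5
eef_pos: [500.1, 80.4, 254.1]
tool_rot: [-179.9, 0.1, 50.1]
contact_force: [0.4, 0.1, -3.1]
finger_gap: 0.209
```

Request:
arm_command:
  moves:
    - [-24,16,0,0,0,0,1]
    - [-48,31,0,0,0,0,1]
    - [-72,47,0,0,0,0,1]
    - [-96,62,0,0,0,0,1]
    - [-120,78,0,0,0,0,1]

```text
time: 11.0
eef_pos: [482.9, -61.6, 254.2]
tool_rot: [-179.9, 0.1, 50.1]
contact_force: [-0.1, -0.2, -2.6]
finger_gap: 0.212
```

Request:
arm_command:
  moves:
    - [-24,15,0,0,0,0,1]
    - [-48,30,0,0,0,0,1]
    - [-72,46,0,0,0,0,1]
    - [-96,61,0,0,0,0,1]
    - [-115,74,0,0,0,-0.05,1]

```text
time: 11.5
eef_pos: [465.9, -197.4, 254.1]
tool_rot: [-179.8, 0.0, 52.9]
contact_force: [0.7, 1.3, -2.4]
finger_gap: 0.209
```

Request:
arm_command:
  moves:
    - [-2,1,0,0,0,-0.09,1]
    - [-4,3,0,0,0,-0.18,1]
    - [-4,3,0,0,0,-0.27,1]
    - [-4,3,0,0,0,-0.35,1]
    - [-4,3,0,0,0,-0.43,1]

```text
time: 12.0
eef_pos: [466.2, -201.0, 254.0]
tool_rot: [-179.8, -0.0, 77.8]
contact_force: [-0.1, -0.2, -2.9]
finger_gap: 0.214
```

Request:
arm_command:
  moves:
    - [0,0,20,0,0,0,1]
    - [0,0,45,0,0,0,1]
    - [0,0,60,0,0,0,1]
    - [0,0,60,0,0,0,1]
    - [0,0,60,0,0,0,1]

```text
time: 12.5
eef_pos: [466.6, -201.2, 195.2]
tool_rot: [-179.9, -0.0, 77.6]
contact_force: [-0.1, -0.1, -1.9]
finger_gap: 0.214
```

```bash
python3 - <<'E'
from h import *
go(466.3,-201.6,195,77.7)
snap('wrist','wrist7');snap('top','top7');snap('scene','scene7')
a=cv2.imread('pics/wrist7.png'); b=cv2.imread('pics/top7.png'); c=cv2.imread('pics/scene7.png')
b=cv2.resize(b[190:370,270:470],(400,360),interpolation=cv2.INTER_CUBIC)
p=[int(t) for t in w2px('scene7',[560,-225,60])]; print(p)
x0=max(0,min(p[0]-70,440)); y0=max(0,p[1]-60); c=cv2.resize(c[y0:y0+180,x0:x0+200],(400,360),interpolation=cv2.INTER_CUBIC); print(x0,y0)
cv2.imwrite('pics/over7.png',np.vstack([np.hstack([b,c]),np.pad(cv2.resize(a[:420],None,fx=.57,fy=.57),((0,0),(0,800-365),(0,0)))]))
E
```

```text
t 12.5 pos [ 466.6 -201.2  195.2] rot [-179.9   -0.    77.6] gap 19.9 F [-0.1 -0.1 -1.9] q [ -29.   19.  104.   -0.   57. -106.]
shift [-0.5 -0.2  0.2] rv [-0.001 -0.    -0.002]
[363, 238]
293 178
```

Request:
arm_command:
  moves:
    - [0,0,20,0,0,0,1]
    - [0,0,40,0,0,0,1]
    - [0,0,60,0,0,0,1]
    - [0,0,75,0,0,0,1]
    - [0,0,75,0,0,0,1]

```text
time: 13.15
eef_pos: [466.3, -201.0, 119.6]
tool_rot: [-179.9, -0.0, 77.6]
contact_force: [-0.5, -0.1, -3.2]
finger_gap: 0.21
```

```bash
python3 - <<'E'
from fit import *
go(466.3,-201.6,120,77.7)
snap('wrist','wrist8');snap('top','top8');snap('scene','scene8')
th=np.radians(-12.3);u=np.array([np.cos(th),np.sin(th)]); h=np.array([467.8,-203.4]); e=h+200*u
for z in (62,70): print('eye',z,fitc('top8',e,19,z,.3,8),fitc('top8',e,13,z,.3,8))
for z in (66,70): print('ring',fitc('top8',h,108,z,.5,8), fitc('scene8',h,108,z,.5,8))
print('eye scene',fitc('scene8',e,19,66,.3,10),'pin px scene',w2px('scene8',[663.2,-246,32]))
S=4
def crop(f,c,w,hh,curves,S):
    x0,y0=[int(t) for t in np.round(w2px(f,c))-[w//2,hh//2]]
    a=cv2.resize(cv2.imread('pics/%s.png'%f)[y0:y0+hh,x0:x0+w],(w*S,hh*S),interpolation=cv2.INTER_CUBIC)
    for P,col in curves:
        for p in (proj(f,P)-[x0,y0]+.5)*S-.5:
            if 0<=p[0]<w*S and 0<=p[1]<hh*S: a[int(p[1]),int(p[0])]=col
    print(f,x0,y0,S); return a
m=(255,0,255);g=(0,255,0)
cv=[(circ(e,19,70,150),m),(circ(e,13,70,150),m),(circ([663.2,-246],5,32,80),g)]
A=crop('top8',[*e,50],50,50,cv,8)
C=crop('scene8',[*e,50],50,50,cv,8)
B=crop('top8',[500,-210,40],200,100,[(circ(h,108,70,500),m),(circ([469.5,-202],175.5,18,500),g)],2)
D=crop('scene8',[500,-210,40],200,100,[(circ(h,108,70,500),m),(circ([469.5,-202],175.5,18,500),g)],2)
cv2.imwrite('pics/over8.png',np.vstack([np.hstack([A,C]),np.hstack([B,D])]))
E
```

```text
t 13.15 pos [ 466.3 -201.   119.6] rot [-179.9   -0.    77.6] gap 19.5 F [-0.5 -0.1 -3.2] q [ -29.   26.  107.   -0.   48. -106.]
shift [-0.6  0.2 -0.4] rv [-0.002 -0.001 -0.002]
eye 62 (array([ 659.15484671, -244.69748916,   18.70000137]), np.float64(-50.2643913295697)) (array([ 656.803935  , -238.44684597,   12.76299992]), np.float64(-48.972885956026616))
eye 70 (array([ 655.49269543, -244.28252413,   18.7       ]), np.float64(-50.05699224600077)) (array([ 671.20911425, -245.44261277,   12.70000232]), np.float64(-53.765082946487276))
ring (array([ 473.01057657, -203.43800071,  108.5       ]), np.float64(-27.01391235102971)) (array([ 467.98119227, -211.39998668,  108.49999839]), np.float64(-18.72755695009875))
ring (array([ 471.6209133 , -203.14063892,  108.5       ]), np.float64(-27.194544346543342)) (array([ 463.51176975, -210.37309011,  108.49999876]), np.float64(-19.551490692936394))
eye scene (array([ 659.52257713, -238.33114626,   18.7       ]), np.float64(-27.816146604315637)) pin px scene [347.94358397 231.58086006]
top8 365 210 8
scene8 323 202 8
top8 262 242 2
scene8 273 202 2
```

View pics/over8.png

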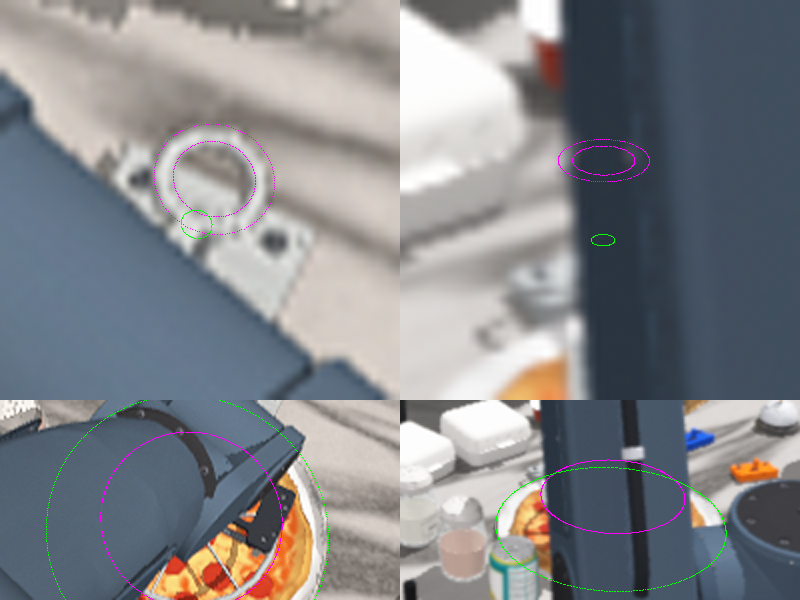

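Top view at TCP z 120: the eye hole sits within about 1 px (2 mm) of its target overlay, and the arm hides the pin base. I'll check the pin position numerically in the unobstructed top6 image.

```bash
python3 - <<'E'
from fit import *
g=cv2.cvtColor(cv2.imread('pics/top6.png'),cv2.COLOR_BGR2GRAY)
print('cols 380..398');
for v in range(230,250): print(v,*['%3d'%t for t in g[v,380:399]])
for P in([663.2,-246,18],[663.2,-246,32],[663.8,-247.4,18]): print(P,w2px('top6',P).round(1))
# bolts, block via threshold
m=((g>150)&(g<215)).astype(np.uint8)
# same features in top1 for consistency, eye hole in top8
h=cv2.cvtColor(cv2.imread('pics/top8.png'),cv2.COLOR_BGR2GRAY)
print('top8 cols 380..402')
for v in range(223,243): print(v,*['%3d'%t for t in h[v,380:403]])
print(w2px('top8',[663.2,-246,70]),w2px('top8',[663.2,-246,62]))
E
```

```text
cols 380..398
230 177 183 165 158 188 175 157 142 123 114 114 122 128 131 134 139 148 150 154
231 190 153 111  95 166 182 186 174 159 146 121 111 111 114 121 127 139 149 156
232 185  79  75  76 140 180 179 181 186 180 164 146 125 112 110 115 126 139 150
233 185 125 111 110 171 181 177 179 179 181 186 182 166 149 127 116 118 125 133
234 180 182 161 163 186 183 182 177 179 179 179 181 186 182 165 151 130 117 116
235 175 178 179 181 181 183 182 183 182 160 165 179 179 180 186 184 165 151 129
236 175 175 176 177 180 182 184 186 167 153 164 180 177 179 177 180 182 186 167
237 178 177 176 177 154 158 160 154 117 177 190 180 182 179 177 177 179 181 184
238 172 178 180 180 107 109 110  63  71 137 182 162 186 183 182 180 179 180 154
239 175 175 174 182 109 113 115  51  64  97 135 128 186 184 185 183 184 151  85
240 189 179 177 179 136 112 114  61  73  82  93 131 180 181 181 184 186 138  73
241 164 181 191 180 180 143 140 130 109 100  97 167 178 177 179 181 186 189 132
242 102 146 164 179 191 182 177 183 154 148 141 182 178 175 174 176 179 184 188
243  77  73 100 144 162 180 185 183 175 182 17
[... 1906 characters left out ...]
 167 214 201 163 176 200 183 210 170 196 219 169 193 181 163 141 136
237 103  99  93 127 182 155 121 208 215 202 200 205 178 223 201 226 190 174 214 217 196 183 163
238 106 103  98  92 100 118 180 217 214 223 187 203 197 211 170 218 174 208 180 183 193 216 202
239 109 106 104 101  96  97 188 205 220 203 120 147 166 197 167 212 212 174  99 110 131 210 190
240 110 108 107 105 101  95 108 154 216 135 105 150 180 209 211 212 214 159  84  90  97 209 171
241 112 111 109 108 106 102  96  91 166 101 114 194 205 204 205 206 211 217 152 129 163 213 207
242 114 113 110 108 108 106 103  98  91 108 137 213 206 202 201 202 205 210 214 189 217 215 201
[391.36040111 231.93205138] [390.88249025 233.15328174]
```

Request:
arm_command:
  moves:
    - [0.3,1.2,3,0,0,0,1]
    - [0.3,1.2,7,0,0,0,1]
    - [0.3,1.2,11,0,0,0,1]
    - [0.3,1.2,14,0,0,0,1]
    - [0.3,1.2,14,0,0,0,1]

```text
time: 13.8
eef_pos: [467.8, -201.1, 106.1]
tool_rot: [-180.0, -0.0, 77.6]
contact_force: [-0.3, -0.0, -2.7]
finger_gap: 0.214
```

Request:
arm_command:
  moves:
    - [0,0,0,0,0,0,1]
    - [0,0,0,0,0,0,1]
    - [0,0,0,0,0,0,1]
    - [0,0,0,0,0,0,1]
    - [0,0,0,0,0,0,1]

```text
time: 14.3
eef_pos: [468.1, -201.3, 106.7]
tool_rot: [180.0, -0.0, 77.6]
contact_force: [0.3, -0.0, -2.1]
finger_gap: 0.215
```

```bash
python3 - <<'E'
from fit import *
go(467.5,-201.3,105,77.7)
snap('top','top9');snap('wrist','wrist9')
h=cv2.cvtColor(cv2.imread('pics/top9.png'),cv2.COLOR_BGR2GRAY)
print('pred eye',w2px('top9',[664.4,-246,51]))
for v in range(226,244): print(v,*['%3d'%t for t in h[v,380:402]])
# visible back half of ring in wrist view: fit height & tilt about tool x with hub at known place
g=cv2.GaussianBlur(cv2.imread('pics/wrist9.png'),(0,0),1).astype(float)
th=np.radians(-12.3);u=np.array([np.cos(th),np.sin(th),0]);w=np.array([-u[1],u[0],0]);hub=np.array([469,-202.5,0])
t=np.linspace(np.pi*.62,np.pi*1.38,150)
def pts(p,r): # p: z of ring top, slope along u, shift along u
    d=r*np.cos(t); return hub+np.outer(d+p[2],u)+np.outer(r*np.sin(t),w)+np.c_[0*t,0*t,p[0]+p[1]*d]
def s(p):
    I=[np.stack([mc(g[...,k],proj('wrist9',pts(p,r))[:,::-1].T,order=1,mode='nearest') for k in range(3)]) for r in(105.5,110.5)]
    return -np.minimum(abs(I[0]-I[1]).sum(0),80).mean()
for b in ([(35,75),(-.001,.001),(-6,6)],[(35,75),(-.15,.15),(-6,6)]):
    r=DE(s,b,seed=2); print('ring top z, slope, shift',r.x.round(3),r.fun)
E
```

```text
t 14.3 pos [ 468.1 -201.3  106.7] rot [180.   -0.   77.6] gap 20.0 F [ 0.3 -0.  -2.1] q [ -29.   27.  107.    0.   46. -106.]
shift [-0.2 -0.6  1.7] rv [ 0.    -0.    -0.002]
pred eye [390.32883609 234.39176738]
226 165 153 145 130 127 132 120 116 124 123 125 130 134 130 128 128 134 133 133 132 126 122
227 167 170 157 146 137 134 123 113 145 160 153 146 142 135 140 142 151 152 151 147 146 139
228 151 198 190 178 158 133 180 157 197 201 196 190 184 177 151 157 167 171 166 165 163 161
229 172 215 215 201 175 166 233 208 207 171 179 194 200 210 181 163 170 172 172 175 175 174
230 205 211 190 183 180 196 211 172 148 111 111 128 141 163 209 192 173 173 176 179 183 185
231 195 175 130 111 187 195 184 163 183 168 140 129 127 111 155 189 199 169 180 186 188 192
232 134  86  80 111 215 200 193 211 215 207 189 169 144 129 108 139 224 154 173 183 186 190
233 133 104  80 131 221 178 206 205 205 210 215 209 190 173 145 143 220 146 151 167 171 181
234 165 171 119 126 211 205 210 205 206 206 207 209 216 211 192 124 215 175 130 135 142 158
235 207 209 127 109 198 219 209 209 211 186 186 206 206 209 
[... 190 characters left out ...]
5 199 182 214 216 197 184
238 107 185 202 131 114 136 209 199 141 176 160 191 211 193 202 209 172 209 179 184 195 217
239  95 107 151 128 132 109 218 214 219 222 194 185 209 204 199 203 186 176  99 109 132 212
240 102  96  90 108 118 173 222 215 220 163 168 187 198 195 187 214 215 158  84  91  97 210
241 108 103  99  91  90 197 219 219 207 103 101 174 183 205 206 208 213 219 152 129 162 214
242 108 107 104  98  94 131 188 223 187 169 163 209 206 203 203 203 206 211 215 188 218 216
243 110 111 107 103  99  93 110 187 170 212 201 207 205 206 203 202 203 205 207 211 213 213
ring top z, slope, shift [56.564  0.     4.732] -80.0
ring top z, slope, shift [ 4.7178e+01 -4.2000e-02  1.5600e+00] -80.0
```

```bash
python3 -c "
from h import *
s=status.get_state();print(s['time'],s['eef_pos'],s['qvel'].round(2),s['contact_force'].round(1));print(ticket.hand_in())"
```

```text
14.4 [ 468.08331016 -201.26297654  106.66590125] [ 0.11  0.02  0.03  0.02  0.01 -0.06] [ 0.   0.  -2.5]
the job is handed in; nothing more can be done
None
```

I opened the cam lever, lifted the marker straight out of the dock and carried it over the row. I handed the job in with the marker held still over the pizza, at 14.4 s. The hand-in gives no verdict, so these are my own last measurements:

| Check | Measured |
|---|---|
| Cam lever | about 1.26 rad (needs over 1.0) |
| Eye to its target over the pin | about 1 mm in the top view |
| Pin position | known to about 2 mm |
| Hub to fitted pan centre | about 1 mm |
| Marker underside above pin top | about 16 mm |
| Tool tilt | 0° |
| Wrist force | about 2.5 N down, about the marker's weight |

**Weaker checks:**
- **Pan centre:** my first estimates by eye were up to 14 mm off. I used the rim fit, which agrees to about 1 mm with the position worked out from the pin and its block.
- **Marker tilt:** the wrist-camera ring fit saturated, so it gave only a rough height and could not measure tilt. I rely on the flat grip and on the eye appearing where it should for a level marker.
- **Scene camera:** the arm blocked its view of the eye, so it could not confirm the final position.

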